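Lock the water bottle into the paper tape machine

ROBOT

A 6-joint arm with a two-finger parallel gripper is mounted at the origin on the work surface. World frame = base frame: x ahead of the robot, y to its left, z up, the work surface at z = 0. Lengths are in m, angles in rad, forces in N, time in s.
With the tool pointing down it reaches from about 0.25 to 0.775 m from the base axis. Payload 8.9 kg.
Tool frame: the origin (TCP) lies midway between the tips of the shut fingers; the grasp point (between the pads) lies 19 mm behind it; z points along the fingers, y is the direction in which the jaws open and shut (so a half turn about z gives the same grasp; the last joint's range is limited). The gripper opens to 85 mm and grips with 20 to 120 N. Pads are 22 mm wide; open, the fingers measure 114 mm over their backs; the gripper's body (76 mm by 85 mm) begins 54 mm behind the grasp point. The pads swing forward as they close: fully open they stand 13 mm farther back than shut.
Start: joints at [-1.319, 0.291, -0.153, 1.127, 0, 1.431], TCP at [0.2, -0.485, 0.231] pointing down, gripper open.
Joint ranges: [-2.52, 2.52], [-0.91, 1.74], [-1.3, 1.37], [-1.96, 2.02], [-1.52, 1.47], [-3.14, 3.14]. Speed limits (rad/s): [2.22, 2.22, 2.79, 3.14, 3.14, 3.14].

INTERFACE

Orientations are given as [roll, pitch, yaw] about the fixed x, y, z axes, in that order (R = Rz(yaw) Ry(pitch) Rx(roll)).
In Python, from cell import manip gives the robot as it stands. The module is installed in compiled form; this text tells all that it offers.
- The arm moves only by the tool apply_moves, never from a script. Its argument "steps" is a list of rows, each a list of 2 entries, a list of its own where there are three numbers: the shift along the tool's x, y, z in cm, then the turn about the tool's z in rad. A call has 1 to 20 rows; each row is the pose to reach, as a shift and turn from the pose measured when the call began, along the tool's axes at that moment; what a row does not reach only later rows make up. A row lasts 1/12 s, in which the tool goes at most 41.7 mm and 7.16 degrees, less where a joint would pass 70% of its speed; a pose out of reach is approached as far as the arm can. A call with a gripper value outside its range is refused whole. "claw" is the closure in counts, from 0 (fully open) to 255 (shut), set as the call begins (left out, the last holds). The fingers move at their own pace and stop on an object; the grip force is fixed at half the most. Time passes only in rows, so rows that repeat a pose let the fingers close. It gives the time, the measured TCP pose, the force and the opening at its end, in the units of the state.
- manip.read_state(): the state, without advancing time (a new reading comes with each control period).
- manip.read_camera(name): name is "scene" or "top" or "wrist"; returns the picture (384x512x3 uint8, blue, green, red); there is no depth.
- manip.camera_info(name): a dict with "fov_y" (degrees; the focal length in pixels is half the picture's height over the tangent of half this angle, whatever the lens; pixels are square), "cx", "cy" (the principal point, pixels), "R" (3x3) and "t" (3): a world point X has camera coordinates R X + t. Camera axes: x right, y down, z forward; pixel columns grow to the right and rows downward; lengths in m; the calibration is good to about 2 mm. A picture is of the moment at which its call begins: read the wrist's pose just before it. camera_info takes no time and is no camera call; for the wrist camera it gives the pose at the moment of the call.
- manip.finish_job(): hands the job in, once; it reports no verdict.
Trained networks look in the newest picture that a camera, given by its name, has taken for a name from the list of things; names that differ only in an ending like _2 or _b are one class to them, and where a whole thing is asked for, a point or a joint stands for the part that bears it (a point fixed in the world has none). Each returns a list of dicts, best first, with "score" (0 to 1); they miss things now and then, are a little off and sometimes report something else, mostly with a low value. They report only what shows in the picture. A call takes as long as a camera call. They do not tell look-alikes from the thing itself.
- manip.search_frame(label, camera): "bbox" ([left, top, right, bottom] in pixels, round what is visible of it).
- manip.spot_point(label, camera): "pixel" ([column, row] in pixels: a listed point, or the origin of a listed thing).
The state is a dict: "time": time; "qpos": joint angles; "qd": joint speeds; "joint_efforts": joint torques, N m; "tool_pos": TCP position; "tool_rot": TCP orientation; "wrist_force": force on the tool from outside, world axes, zero at the start; "torque": the same for the moment, N m; "gripper_width": finger opening in m.
Only numpy, scipy, OpenCV 4.12 (cv2) and the standard library are available. Lean on these libraries where they do the work, as an engineer would, in place of code of your own. Each camera call takes 0.05 s, during which the arm holds its last target.

TASK

The gummed paper tape machine needs water: take the filled water bottle that stands collar-down on the bench, set its collar in the machine's bayonet socket and feel for where the two lugs drop into the two gaps, push it down against the sprung valve and turn it clockwise (seen from above) about a quarter turn to the stop, then let it rise into its locking notches and let go. Leave it locked, upright and standing still; do not force it, and leave the other things on the bench where they are.

Things in the scene. Friction and masses are not known exactly. Their poses are not given: they have to be found in the camera images.
- water_bottle: Pale blue round plastic water bottle, 155 mm tall, 0.25 to 0.5 kg, standing upside down on its black valve collar. Origin: centre of the collar's flat underside; z runs up the bottle, x along the orange bar on its top (with a stripe down each side). Collar 48 mm in diameter, 0 to 24 mm above the origin, its lower edge tapered to 42 mm over the first 4 mm.
- bottle_grip (a point): On the bottle's axis, 125 mm above its origin: where to grip (plain 60 mm cylinder from 34 to 148 mm). Two like lugs stick out of opposite sides of the collar: 9 mm wide, out to 29.5 mm from the axis, 8 to 12 mm above the origin. The collar is screwed on (holds 1.2 N m), a little differently each time: the lug line lies anywhere within 30 degrees either way of the orange bar.
- socket: Bayonet socket: black cup, 75 mm outside, with a white lip of 50.4 mm bore, open upwards at the left front of the fixed grey tape machine. Origin: centre of the rim's top face, 100 mm above the bench, z up, x along the line of its two gaps. Within 100 mm of its axis the machine stays below 130 mm above the bench.
- socket_gap (a point): Rim at the +x gap, orange mark, 34 mm from the axis (a like one at -x). Each gap is 29 degrees wide: 4 degrees of play for a lug either way. With lugs on top of the lip the bottle's origin is 8 mm below the rim; with lugs down in the gaps it rests on the valve 11 mm below. Anticlockwise of a gap is solid.
- socket_notch (a point): Rim at the locking notch of the +x gap, green mark, 80 degrees clockwise (seen from above) of it. On the way the lip is 6 mm thick: a lug passes under it only with the bottle's origin 18 mm or more below the rim. The notch is 3 mm high, with 4 degrees of play and a solid stop beyond. Locked, the origin is 15 mm below the rim.
- valve (a joint): Sprung 38 mm valve disc in the socket, which the collar's underside presses down: 0 m at rest (top 11 mm below the rim), 0.011 m fully down. About 6.4 N to start moving it, about 12 N at 0.007 m (lugs just clear of the lip), about 15 N fully down; it holds a locked bottle up at 0.004 m.
- tape_machine: Grey steel gummed paper tape machine, fixed, 440 x 230 mm and 213 mm tall over the roll of brown paper tape at its back. Origin: centre of its underside; -x is its front (tape outlet, water tank), +y its left, where the socket stands 135 mm before and 78 mm left of the origin. A feed lever on its right side reaches 237 mm.
- candle_a: Bystander: white candle jar with a cork lid, 77 mm diameter, 82 mm tall, origin under its centre.
- candle_b: Bystander: white candle jar with a cork lid, 77 mm diameter, 82 mm tall, origin under its centre.
- tissue_pack: Bystander: green and white tissue pack, 75 x 105 x 56 mm, origin under its centre.
- candle_box_a: Bystander: brown kraft candle box, 85 x 85 x 95 mm, origin under its centre.
- candle_box_b: Bystander: brown kraft candle box, 85 x 85 x 95 mm, origin under its centre.
- spare_tape_roll: Bystander: spare roll of brown paper tape lying flat, 124 mm diameter, 70 mm tall, origin under its centre.
- bench_brush: Bystander: small bench brush with a wooden handle, about 200 mm long, lying on the bench; origin under its middle.
Things that resemble listed ones, but are neither listed nor needed, are in the scene too. What is shaped like the water_bottle but purple or red is not meant.

How it is judged:
On the way, in this order (a step that is already met when the one before it is completed fails the run):
1. the collar is down in the socket with its lugs in the gaps (origin 9.8 mm or more below the rim, within 4 mm of the axis) (z of water_bottle in the frame of socket below -0.0098 m and horizontal distance between water_bottle and socket below 0.004 m), for 0.05 s.
2. the bottle, in the socket, is pushed down against the spring until its lugs clear the lip (valve pressed 6.2 mm or more) (value of joint valve above 0.0062 m and horizontal distance between water_bottle and socket below 0.004 m), for 0.05 s.
At the end, for the whole second after the job is handed in: The bottle is locked in the socket: released and at rest, yet held down by its lugs in the notches with the valve pressed 2.8 to 5.4 mm (unlocked it would rise to 0), its origin 13.2 to 16.8 mm below the rim and within 3 mm of the socket's axis, upright within 5 degrees (value of joint valve between 0.0028 and 0.0054 m and z of water_bottle in the frame of socket between -0.0168 and -0.0132 m and horizontal distance between water_bottle and socket below 0.003 m and angle between water_bottle's own z axis and vertical below 0.09 rad and linear speed of water_bottle below 0.02 m/s and angular speed of water_bottle below 0.1 rad/s and contact force between water_bottle and the fingers below 0.1 N); the robot touches nothing.
It fails at once if the bottle was forced: more than 90 N between bottle and machine (contact force between water_bottle and tape_machine above 90 N).
It fails at once if a bystander was moved more than 30 mm (distance of any of candle_a, candle_b, tissue_pack, candle_box_a, candle_box_b, spare_tape_roll, bench_brush from where it was at the start of the episode above 0.03 m).
It also fails if it takes over 51 s, if anything falls off the work surface, if the arm or the gripper's body presses on something with over 40 N, if the wrist force passes 120 N, or if a joint passes its speed limit or range.

## Working session

There is one attempt and no reset: what is moved stays moved. The work goes in short steps, Python scripts to look and compute and a tool call to move; the robot and the scene stay as the last step left them, time stands still between calls to the robot, and variables do not carry over. Pictures are saved under pics/ and viewed, and the job is handed in when it is done.

Besides the shell and the picture viewer there is one more tool, called after "Emit:" by a JSON object that holds its "op" and its "data", one argument or row to a line. apply_moves: Moves the arm, as the interface text tells. Its arguments: {"type":"object","properties":{"steps":{"type":"array"},"claw":{"type":"number"}},"required":["steps"]}

```bash
mkdir -p pics; ls; python3 - <<'E'
from cell import manip
import cv2
s=manip.read_state();print(s)
for c in ["scene","top","wrist"]:
    im=manip.read_camera(c);cv2.imwrite(f"pics/{c}0.png",im)
    i=manip.camera_info(c);print(c,i)
E
```

```text
pics
{'time': 0.0, 'qpos': array([-1.31930657e+00,  2.91299562e-01, -1.54115325e-01,  1.12672656e+00,
       -2.41876661e-06,  1.43151678e+00]), 'qd': array([-0.00104519, -0.00112682,  0.00017879, -0.00037023,  0.00015528,
       -0.00110865]), 'joint_efforts': array([ 3.34779434e-03, -5.37151337e+01,  3.31361747e+01,  1.61819381e-02,
        2.45039455e-04, -7.92268811e-07]), 'tool_pos': array([ 0.19987306, -0.48498206,  0.23072641]), 'tool_rot': array([-3.14026022e+00, -1.84347328e-04,  3.90769178e-01]), 'wrist_force': array([ 0.18787397,  0.28310337, -0.42668611]), 'torque': array([ 0.00973661,  0.00815893, -0.02500996]), 'gripper_width': 0.08511224696776773}
scene {'fov_y': 56.01012388548478, 'cx': 256.54226427951204, 'cy': 196.68918778234837, 'R': array([[-0.54652095,  0.83742512,  0.00583258],
       [ 0.57847833,  0.38254466, -0.7204321 ],
       [-0.60553916, -0.39035721, -0.69350095]]), 't': array([ 0.29730151, -0.21991383,  1.59539533])}
top {'fov_y': 45.5925597461038, 'cx': 256.43596612012357, 'cy': 190.3125853273796, 'R': array([[ 0.00571509, -0.9999099 , -0.01214644],
       [-0.99706347, -0.00477037, -0.07643086],
       [ 0.07636603,  0.01254758, -0.9970009 ]]), 't': array([-0.01441269,  0.54525203,  1.35733913])}
wrist {'fov_y': 60.49030635623681, 'cx': 251.95991747298132, 'cy': 194.77708772912786, 'R': array([[ 3.81483902e-01, -9.24375469e-01, -1.60395914e-04],
       [-8.79466753e-01, -3.63003775e-01,  3.07841663e-01],
       [-2.84619506e-01, -1.17295576e-01, -9.51437589e-01]]), 't': array([-0.52430338, -0.04032318,  0.3795758 ])}
```

View pics/scene0.png

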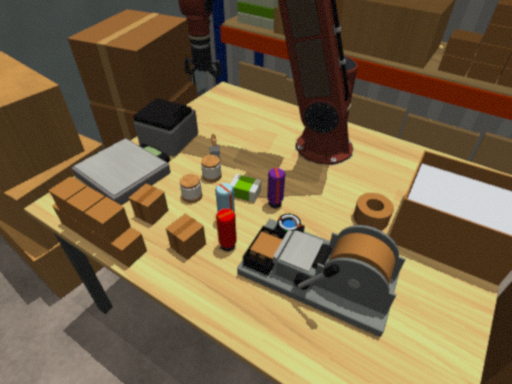

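View pics/top0.png

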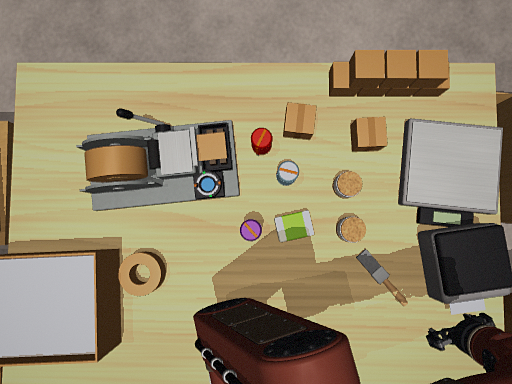

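View pics/wrist0.png

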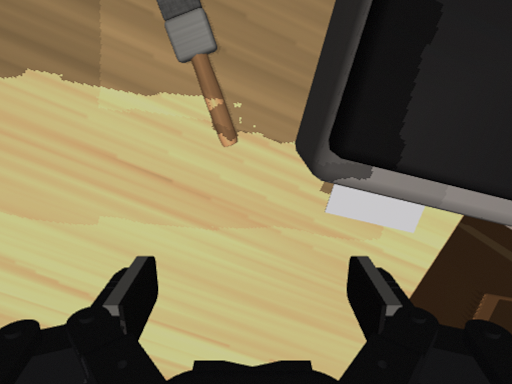

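```bash
cat > h.py <<'E'
import numpy as np,cv2
from cell import manip
def cam(c):
    i=manip.camera_info(c); f=192/np.tan(np.radians(i["fov_y"]/2)); return f,i["cx"],i["cy"],np.array(i["R"]),np.array(i["t"])
def proj(c,X,C=None):
    f,cx,cy,R,t=C or cam(c); p=R@np.asarray(X,float)+t; return np.array([cx+f*p[0]/p[2],cy+f*p[1]/p[2]])
def back(c,px,z,C=None):
    f,cx,cy,R,t=C or cam(c); d=R.T@np.array([(px[0]-cx)/f,(px[1]-cy)/f,1]); o=-R.T@t
    return o+d*(z-o[2])/d[2]
E
python3 - <<'E'
from h import *
for c in ["top","scene"]:
    for l in ["water_bottle","bottle_grip","socket","socket_gap","socket_notch","tape_machine"]:
        z={"water_bottle":0,"bottle_grip":.125,"tape_machine":0}.get(l,.1)
        for d in manip.spot_point(l,c)[:5]:
            print(c,l,round(d["score"],2),np.round(d["pixel"],1),np.round(back(c,d["pixel"],z),4))
im=cv2.imread("pics/top0.png");cv2.imwrite("pics/topc.png",cv2.resize(im[115:255,80:320],None,fx=3.3,fy=3.3,interpolation=cv2.INTER_CUBIC))
im=cv2.imread("pics/scene0.png");cv2.imwrite("pics/scenec.png",cv2.resize(im[150:270,170:330],None,fx=5,fy=5,interpolation=cv2.INTER_CUBIC))
print(manip.read_state()["time"])
E
```

```text
top water_bottle 0.93 [262.2 145. ] [ 0.6872 -0.0283  0.    ]
top water_bottle 0.82 [252.1 228. ] [0.4318 0.0013 0.    ]
top water_bottle 0.62 [284.5 174.2] [ 0.5969 -0.0971  0.    ]
top water_bottle 0.36 [204.3 183. ] [0.5687 0.1489 0.    ]
top bottle_grip 0.82 [259.4 137.4] [ 0.6866 -0.0203  0.125 ]
top bottle_grip 0.63 [251.9 229.7] [ 0.4279 -0.0009  0.125 ]
top socket 0.8 [205.  185.1] [0.5534 0.1341 0.1   ]
top socket 0.52 [340.5 184.9] [ 0.5558 -0.2511  0.1   ]
top socket_gap 0.83 [194.3 184.1] [0.5562 0.1647 0.1   ]
top socket_notch 0.79 [203.1 174.6] [0.5835 0.14   0.1   ]
top tape_machine 0.88 [166.  163.3] [0.6291 0.2681 0.    ]
scene water_bottle 0.93 [230.8 247.4] [ 0.6782 -0.0137  0.    ]
scene water_bottle 0.73 [224.9 223. ] [ 0.6024 -0.0946  0.    ]
scene water_bottle 0.65 [273.5 201.8] [ 0.4177 -0.007   0.    ]
scene bottle_grip 0.82 [226.4 192.9] [ 0.5786 -0.0975  0.125 ]
scene bottle_grip 0.67 [226.5 220.9] [ 0.6791 -0.0227  0.125 ]
scene bottle_grip 0.64 [277.7 178.1] [0.4204 0.0061 0.125 ]
scene bottle_grip 0.43 [370.5 219. ] [0.4277 0.3437 0.125 ]
scene socket 0.69 [287.2 221.1] [0.5566 0.1232 0.1   ]
scene socket_gap 0.83 [296.3 225.8] [0.5581 0.1567 0.1   ]
scene socket_notch 0.76 [284.1 229.2] [0.5913 0.1319 0.1   ]
scene socket_notch 0.57 [193.7 197.5] [ 0.6369 -0.1928  0.1   ]
scene tape_machine 0.78 [317.4 274.8] [0.6172 0.2723 0.    ]
0.75
```

View pics/topc.png

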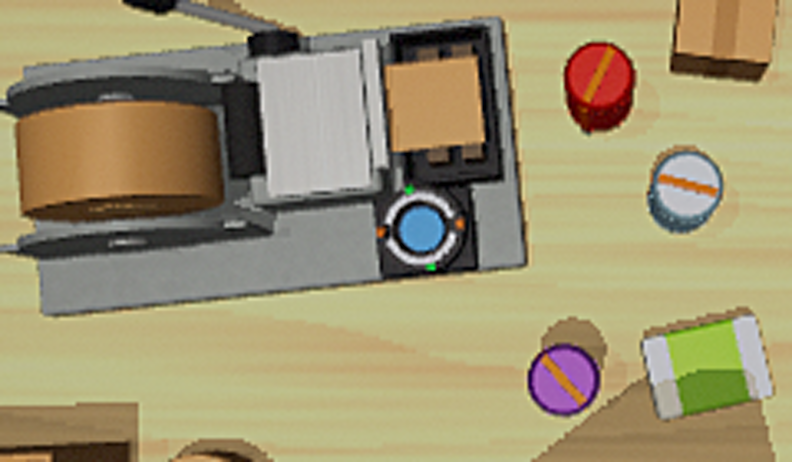

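View pics/scenec.png

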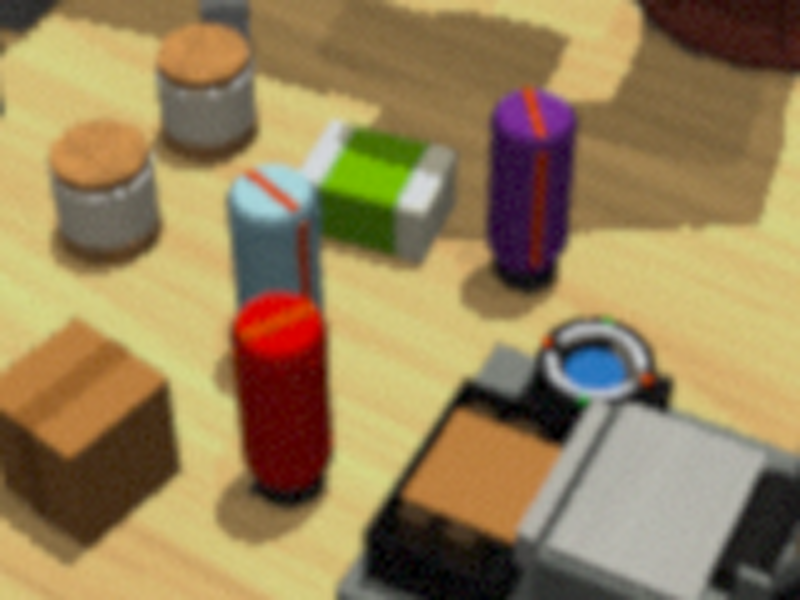

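```bash
python3 - <<'E'
from h import *
C=cam("top"); u=lambda p:(p[0]/3.3+80-.35,p[1]/3.3+115-.35)
b=lambda p,z:back("top",u(p),z,C)
print("bottle",b((686,185),.155)); a,c=b((658,179),.155),b((715,192),.155); print("bar deg",np.degrees(np.arctan2(*(c-a)[[1,0]])), np.linalg.norm(c-a))
g1,g2=b((381,232),.1),b((459,224),.1);n1,n2=b((409,189),.1),b((431,267),.1)
print("sock",b((420,229),.1),(g1+g2)/2,(n1+n2)/2,np.degrees(np.arctan2(*(g1-g2)[[1,0]])),np.degrees(np.arctan2(*(n1-n2)[[1,0]])),np.linalg.norm(g1-g2))
C=cam("scene"); u=lambda p:(p[0]/5+170-.4,p[1]/5+150-.4)
b=lambda p,z:back("scene",u(p),z,C)
print("bottle",b((273,192),.155),b((246,171),.155),b((298,209),.155))
g1,g2=b((648,380),.1),b((547,343),.1);n1,n2=b((584,400),.1),b((608,321),.1)
print("sock",(g1+g2)/2,(n1+n2)/2,np.degrees(np.arctan2(*(g1-g2)[[1,0]])),np.degrees(np.arctan2(*(n1-n2)[[1,0]])),np.linalg.norm(g1-g2))
E
```

```text
bottle [ 0.58908964 -0.09778071  0.155     ]
bar deg -102.70102564426756 0.04828130355190864
sock [0.55649195 0.12865316 0.1       ] [0.55735847 0.12866908 0.1       ] [0.55742902 0.12868605 0.1       ] 96.14104651542748 16.47383029097163 0.06774049651158047
bottle [ 0.5886878  -0.09699563  0.155     ] [ 0.58212037 -0.12397813  0.155     ] [ 0.59277598 -0.07395215  0.155     ]
sock [0.55627065 0.12956713 0.1       ] [0.55530238 0.12847535 0.1       ] 96.4201401805329 16.957833141426946 0.06908613561854865
```

Emit:
{"op": "apply_moves", "data": {
  "steps": [
    [[12,-5,-1],-0.4],
    [[16,-7,-1],-0.5],
    [[20,-8,-1],-0.6],
    [[24,-10,-1],-0.75],
    [[28,-11.5,-1],-0.9],
    [[32,-13,-1],-1.0],
    [[36,-15,-1],-1.1],
    [[40,-16.5,-1],-1.2],
    [[43,-18,-1],-1.3],
    [[46,-19,-1],-1.4],
    [[49,-20.3,-1],-1.5],
    [[50.7,-21,-1],-1.6],
    [[50.7,-21,0],-1.7],
    [[50.7,-21,0],-1.8],
    [[50.7,-21,0],-1.9],
    [[50.7,-21,0],-2.0],
    [[50.7,-21,0],-2.1],
    [[50.7,-21,0],-2.25],
    [[50.7,-21,0],-2.4],
    [[50.7,-21,0],-2.5]
  ],
  "claw": 0
}}

```text
time: 2.42
tool_pos: [0.5888, -0.0981, 0.2312]
tool_rot: [3.142, -0.0, 2.872]
wrist_force: [-0.1, -0.8, 0.0]
gripper_width: 0.0854
```

```bash
python3 - <<'E'
from h import *
C=cam("wrist"); im=manip.read_camera("wrist");cv2.imwrite("pics/w1.png",im)
s=manip.read_state();print(s["tool_pos"],s["tool_rot"],s["qpos"])
print("pred",proj("wrist",[.589,-.0975,.155],C),proj("wrist",[.589,-.0975,0],C))
print(manip.spot_point("bottle_grip","wrist"))
np.save("C1.npy",np.array([*C[:3],*C[3].ravel(),*C[4]]))
cv2.imwrite("pics/w1c.png",cv2.resize(im,None,fx=1.5,fy=1.5))
E
```

```text
[ 0.58879195 -0.09809583  0.23126604] [-3.14155094e+00 -3.99622431e-05  2.88140609e+00] [-2.87500624e-01  4.29199614e-01  5.08781149e-02  1.19251364e+00
 -4.27865189e-05 -2.73140656e-02]
pred [252.52486252 206.22586805] [252.43710199 160.49608443]
[{'pixel': [251.8, 190.9], 'score': 0.8}]
```

View pics/w1c.png

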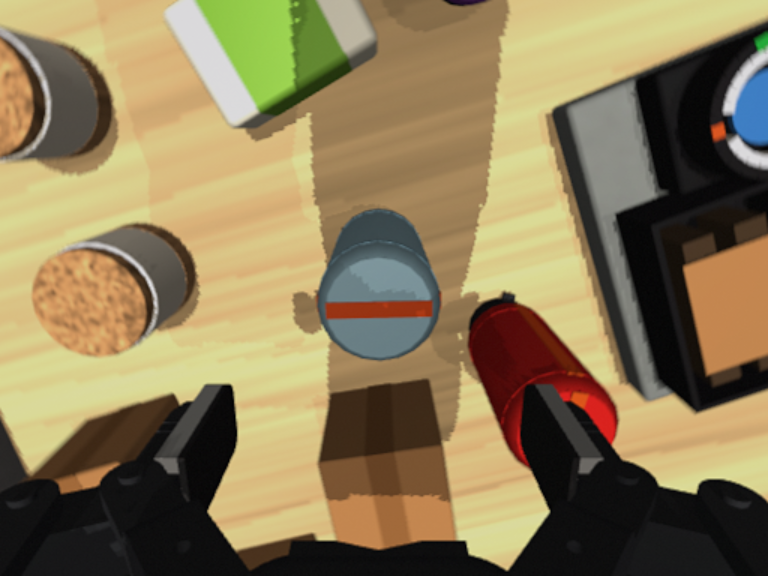

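```bash
python3 - <<'E'
from h import *
im=cv2.imread("pics/w1.png");c=im[125:255,190:320];cv2.imwrite("pics/w1z.png",cv2.resize(c,None,fx=4.6,fy=4.6,interpolation=cv2.INTER_CUBIC))
v=np.load("C1.npy");C=(v[0],v[1],v[2],v[3:12].reshape(3,3),v[12:])
b,g,r=[c[...,k].astype(int) for k in range(3)]
m=(r>120)&(b<80)&(g<100); ys,xs=np.nonzero(m)
sel=(xs>20)&(xs<105)&(ys>60); n,l,st,ce=cv2.connectedComponentsWithStats(m.astype(np.uint8))
for k in range(1,n):
    if st[k,4]>60:
        p=ce[k]+[190,125]; pts=np.argwhere(l==k)[:,::-1].astype(np.float32)
        print(st[k],p,back("wrist",p,.156,C)); vx,vy,x,y=cv2.fitLine(pts,2,0,.01,.01).ravel()
        a=back("wrist",(p[0]-30*vx,p[1]-30*vy),.156,C);e=back("wrist",(p[0]+30*vx,p[1]+30*vy),.156,C);print(np.degrees(np.arctan2(*(e-a)[[1,0]])))
E
```

```text
[ 27  75  71  13 753] [251.97742364 206.07171315] [ 0.5884377  -0.09774514  0.156     ]
75.76054513793935
```

View pics/w1z.png

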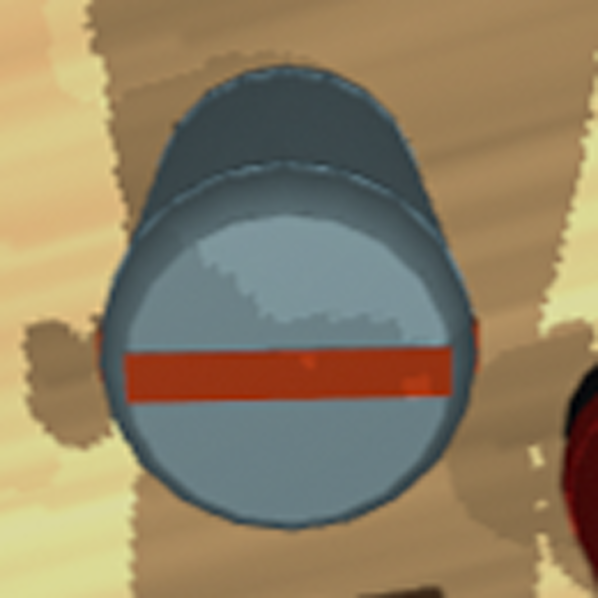

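Emit:
{"op": "apply_moves", "data": {
  "steps": [
    [[0,0,3],0],
    [[0,0,6],0],
    [[0,0,9],0],
    [[0,0,11],0],
    [[0,0,12.2],0],
    [[0,0,12.7],0],
    [[0,0,12.7],0],
    [[0,0,12.7],0]
  ]
}}

```text
time: 3.18
tool_pos: [0.5891, -0.0982, 0.1049]
tool_rot: [-3.142, 0.001, 2.866]
wrist_force: [-0.2, 0.0, 0.5]
gripper_width: 0.0856
```

Emit:
{"op": "apply_moves", "data": {
  "steps": [
    [[0,0,0],0],
    [[0,0,0],0],
    [[0,0,0],0],
    [[0,0,0],0],
    [[0,0,0],0],
    [[0,0,0],0],
    [[0,0,0],0],
    [[0,0,0],0],
    [[0,0,0],0],
    [[0,0,0],0]
  ],
  "claw": 255
}}

```text
time: 4.02
tool_pos: [0.5901, -0.0984, 0.1064]
tool_rot: [3.142, 0.003, 2.866]
wrist_force: [-0.8, 0.2, 6.8]
gripper_width: 0.0589
```

Emit:
{"op": "apply_moves", "data": {
  "steps": [
    [[0,0,-2],0],
    [[0,0,-5],0],
    [[0,0,-8],0],
    [[0,0,-11],0],
    [[0,0,-14],0],
    [[0,0,-16.5],0],
    [[1.5,3,-16.5],-0.1],
    [[2.9,6.5,-16.5],-0.2],
    [[4.2,9.5,-16.5],-0.3],
    [[5.4,12,-16.5],-0.4],
    [[6.7,15,-16.5],-0.5],
    [[7.6,17,-16.5],-0.6],
    [[8.5,19,-16.5],-0.7],
    [[9.35,20.9,-16.5],-0.8],
    [[9.35,20.9,-16.5],-0.9],
    [[9.35,20.9,-16.5],-0.93],
    [[9.35,20.9,-16.5],-0.93],
    [[9.35,20.9,-16.5],-0.93]
  ]
}}

```text
time: 5.52
tool_pos: [0.5565, 0.1283, 0.2713]
tool_rot: [-3.139, 0.002, -2.489]
wrist_force: [0.1, -0.1, -3.1]
gripper_width: 0.0588
```

```bash
python3 - <<'E'
from h import *
s=manip.read_state();print(s)
C=cam("wrist"); im=manip.read_camera("wrist");cv2.imwrite("pics/w2.png",cv2.resize(im,None,fx=1.5,fy=1.5))
print("pred",1.5*proj("wrist",[.557,.1287,.1],C))
np.save("C2.npy",np.array([*C[:3],*C[3].ravel(),*C[4]]))
im=manip.read_camera("scene");cv2.imwrite("pics/s2.png",cv2.resize(im[100:280,190:430],None,fx=3.3,fy=3.3,interpolation=cv2.INTER_CUBIC))
E
```

```text
{'time': 5.5167, 'qpos': array([ 9.92149392e-02,  3.60284511e-01,  5.12615850e-02,  1.25872837e+00,
       -1.16164131e-03, -5.53212291e-01]), 'qd': array([-0.00703785,  0.0028747 , -0.00094168,  0.00033977,  0.00130655,
        0.00689409]), 'joint_efforts': array([ 4.67507048e-01, -6.14245248e+01,  3.55220461e+01, -2.08146177e-02,
        1.12866666e-02, -2.15836857e-01]), 'tool_pos': array([0.55649827, 0.12827687, 0.2713183 ]), 'tool_rot': array([-3.13900435e+00,  1.98048063e-03, -2.48916463e+00]), 'wrist_force': array([ 0.10271331, -0.07652433, -3.10842441]), 'torque': array([ 0.03672396, -0.01284889,  0.03543472]), 'gripper_width': 0.05884368817635391}
pred [378.12104328 259.92963376]
```

View pics/w2.png

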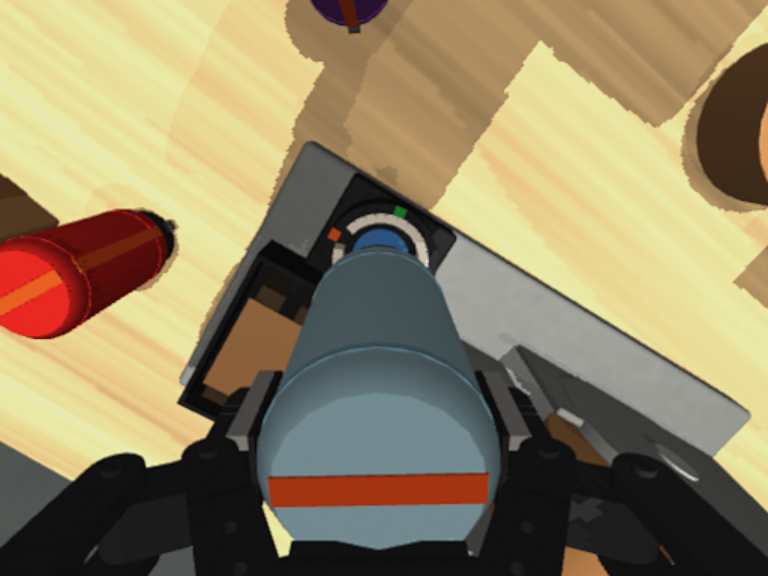

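View pics/s2.png

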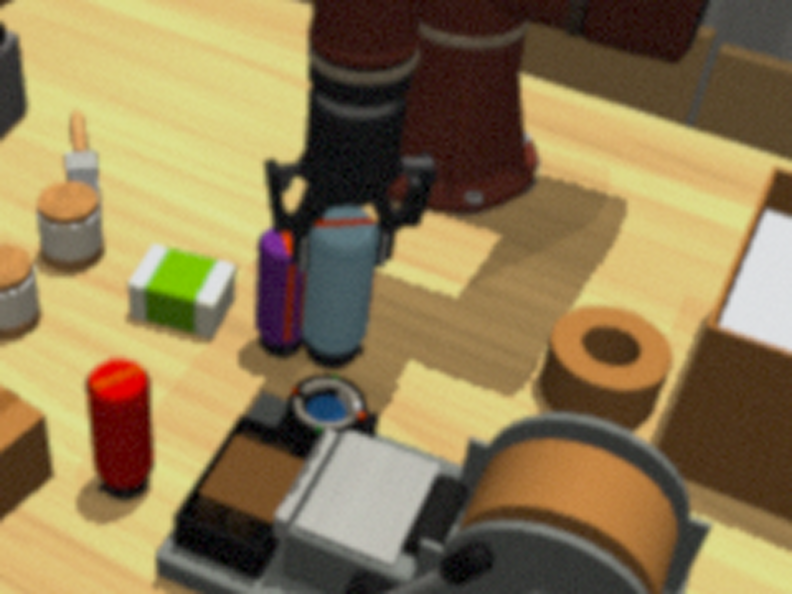

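```bash
python3 - <<'E'
from h import *
v=np.load("C2.npy");C=(v[0],v[1],v[2],v[3:12].reshape(3,3),v[12:])
im=cv2.imread("pics/w2.png");cv2.imwrite("pics/w2z.png",cv2.resize(im[170:290,290:470],None,fx=4.4,fy=4.4,interpolation=cv2.INTER_CUBIC))
c=im[170:290,290:470].astype(int);b,g,r=c[...,0],c[...,1],c[...,2]
P=[]
for m in [(r>150)&(g<110)&(b<80)&(np.arange(180)[None]<80)&(np.arange(120)[:,None]<85),(g>100)&(r<60)&(b<90)]:
    ys,xs=np.nonzero(m);p=(np.array([xs.mean(),ys.mean()])+[290,170]-.25)/1.5;print(len(xs),p*1.5);P.append(back("wrist",p,.1,C)[:2])
o,n=map(np.array,P);print(o,n,np.linalg.norm(o-n),2*.034*np.sin(np.radians(40)))
mid=(o+n)/2;d=(n-o)/np.linalg.norm(n-o); perp=np.array([-d[1],d[0]])
for s in(1,-1):
    ce=mid+s*perp*.034*np.cos(np.radians(40));a=[np.degrees(np.arctan2(*(q-ce)[::-1])) for q in(o,n)];print(ce,a)
E
```

```text
71 [333.69366197 234.00352113]
75 [399.00333333 211.65666667]
[0.56074775 0.09557299] [0.52391347 0.1200586 ] 0.044230185333499365 0.04370955745868467
[0.52791194 0.08612546] [np.float64(16.051602203830612), np.float64(96.72038960954822)]
[0.55674927 0.12950613] [np.float64(-83.2796103904518), np.float64(-163.9483977961694)]
```

View pics/w2z.png

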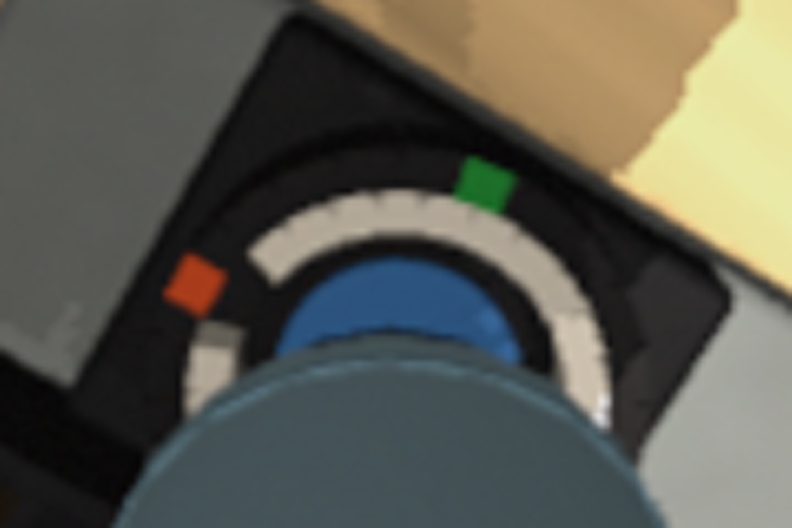

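```bash
python3 - <<'E'
from h import *
v=np.load("C2.npy");C=(v[0],v[1],v[2],v[3:12].reshape(3,3),v[12:])
im=cv2.imread("pics/w2.png");c=im[450:530,250:510].astype(int);b,g,r=c[...,0],c[...,1],c[...,2]
m=(r>120)&(b<80)&(g<100);ys,xs=np.nonzero(m);p=(np.array([xs.mean(),ys.mean()])+[250,450]-.25)/1.5
vx,vy,_,_=cv2.fitLine(np.stack([xs,ys],1).astype(np.float32),2,0,.01,.01).ravel()
a,e=[back("wrist",p+k*np.array([vx,vy]),.321,C) for k in(-50,50)]
print(p*1.5,len(xs),back("wrist",p,.321,C),np.degrees(np.arctan2(*(e-a)[[1,0]])))
E
```

```text
[377.96349367 490.10186631] 6403 [0.55478226 0.12775682 0.321     ] 128.8986275608826
```

Emit:
{"op": "apply_moves", "data": {
  "steps": [
    [[-0.24,0,2],0],
    [[-0.24,0,4],0],
    [[-0.24,0,5.5],0],
    [[-0.24,0,6.3],0],
    [[-0.24,0,6.5],0],
    [[-0.24,0,6.5],0],
    [[-0.24,0,6.5],0]
  ]
}}

```text
time: 6.2
tool_pos: [0.5593, 0.1294, 0.2072]
tool_rot: [-3.138, 0.003, -2.49]
wrist_force: [-0.3, 0.4, -2.4]
gripper_width: 0.0587
```

```bash
python3 - <<'E'
from h import *
s=manip.read_state();print(s["tool_pos"],s["tool_rot"],s["wrist_force"],s["torque"])
im=manip.read_camera("wrist");cv2.imwrite("pics/w3.png",cv2.resize(im,None,fx=1.5,fy=1.5))
E
```

```text
[0.55926028 0.12936218 0.20715947] [-3.13839995e+00  3.04483406e-03 -2.48986277e+00] [-0.34732511  0.35194311 -2.35824163] [ 0.02673981  0.00349935 -0.00487104]
```

View pics/w3.png

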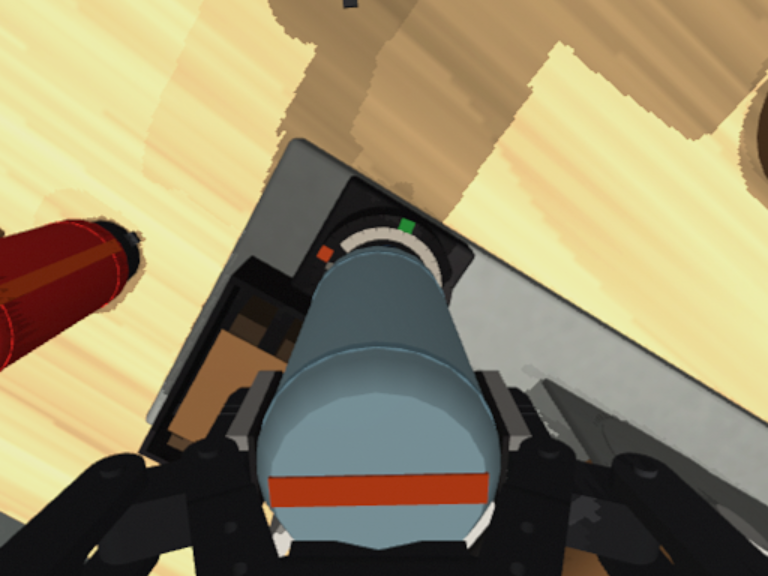

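Emit:
{"op": "apply_moves", "data": {
  "steps": [
    [[0.05,0.12,0.2],0],
    [[0.05,0.12,0.4],0],
    [[0.05,0.12,0.6],0],
    [[0.05,0.12,0.8],0],
    [[0.05,0.12,0.8],0],
    [[0.05,0.12,0.8],0]
  ]
}}

```text
time: 6.75
tool_pos: [0.5582, 0.13, 0.1992]
tool_rot: [-3.138, 0.003, -2.49]
wrist_force: [-0.2, -0.3, -4.2]
gripper_width: 0.0589
```

Emit:
{"op": "apply_moves", "data": {
  "steps": [
    [[0,0,0.1],0],
    [[0,0,0.2],0],
    [[0,0,0.2],0],
    [[0,0,0.2],0]
  ]
}}

```text
time: 7.08
tool_pos: [0.5586, 0.1302, 0.1983]
tool_rot: [-3.138, 0.005, -2.49]
wrist_force: [-2.1, 0.9, 5.4]
gripper_width: 0.0592
```

Emit:
{"op": "apply_moves", "data": {
  "steps": [
    [[0,0,0.2],0.035],
    [[0,-0.01,0.2],0.07],
    [[0,-0.02,0.2],0.105],
    [[0,-0.02,0.2],0.14]
  ]
}}

```text
time: 7.42
tool_pos: [0.5594, 0.1304, 0.1979]
tool_rot: [-3.138, 0.008, -2.631]
wrist_force: [-1.5, 1.7, 5.9]
gripper_width: 0.0589
```

Emit:
{"op": "apply_moves", "data": {
  "steps": [
    [[0.04,0,0.2],0.035],
    [[0.05,-0.01,0.2],0.07],
    [[0.06,-0.02,0.2],0.105],
    [[0.06,-0.02,0.2],0.14]
  ]
}}

```text
time: 7.75
tool_pos: [0.5588, 0.13, 0.196]
tool_rot: [-3.139, 0.008, -2.773]
wrist_force: [-0.2, 0.2, -4.3]
gripper_width: 0.0589
```

Emit:
{"op": "apply_moves", "data": {
  "steps": [
    [[0,0,0.05],0],
    [[0,0,0.1],0],
    [[0,0,0.2],0],
    [[0,0,0.2],0],
    [[0,0,0.2],0]
  ]
}}

```text
time: 8.17
tool_pos: [0.5591, 0.1301, 0.1944]
tool_rot: [-3.139, 0.009, -2.772]
wrist_force: [-0.0, 0.9, 3.2]
gripper_width: 0.059
```

Emit:
{"op": "apply_moves", "data": {
  "steps": [
    [[0,0,0.2],0],
    [[0,0,0.4],0],
    [[0,0,0.6],0],
    [[0,0,0.8],0],
    [[0,0,0.85],0],
    [[0,0,0.85],0],
    [[0,0,0.85],0]
  ]
}}

```text
time: 8.75
tool_pos: [0.5594, 0.1303, 0.1865]
tool_rot: [-3.139, 0.01, -2.772]
wrist_force: [-2.1, 0.6, 8.9]
gripper_width: 0.0589
```

Emit:
{"op": "apply_moves", "data": {
  "steps": [
    [[0,0,0.15],0],
    [[0,-0.01,0.16],0.08],
    [[0,-0.03,0.16],0.16],
    [[0,-0.04,0.16],0.24],
    [[0.01,-0.05,0.16],0.32],
    [[0.01,-0.06,0.16],0.4],
    [[0.02,-0.08,0.16],0.48],
    [[0.02,-0.09,0.16],0.56],
    [[0.03,-0.1,0.16],0.64],
    [[0.04,-0.11,0.16],0.7],
    [[0.04,-0.11,0.16],0.7]
  ]
}}

```text
time: 9.67
tool_pos: [0.5596, 0.1291, 0.1856]
tool_rot: [3.137, 0.01, 2.808]
wrist_force: [-3.5, 0.2, 10.5]
gripper_width: 0.0588
```

```bash
python3 - <<'E'
from h import *
s=manip.read_state();print(s["tool_pos"],s["tool_rot"],s["wrist_force"],s["torque"])
C=cam("wrist");im=manip.read_camera("wrist");cv2.imwrite("pics/w4.png",cv2.resize(im,None,fx=1.5,fy=1.5))
E
```

```text
[0.55956373 0.12905916 0.18564884] [3.137072   0.00994492 2.8079371 ] [-3.54539753  0.18590085 10.47331553] [-0.05611998  0.97444596 -0.14919753]
```

View pics/w4.png

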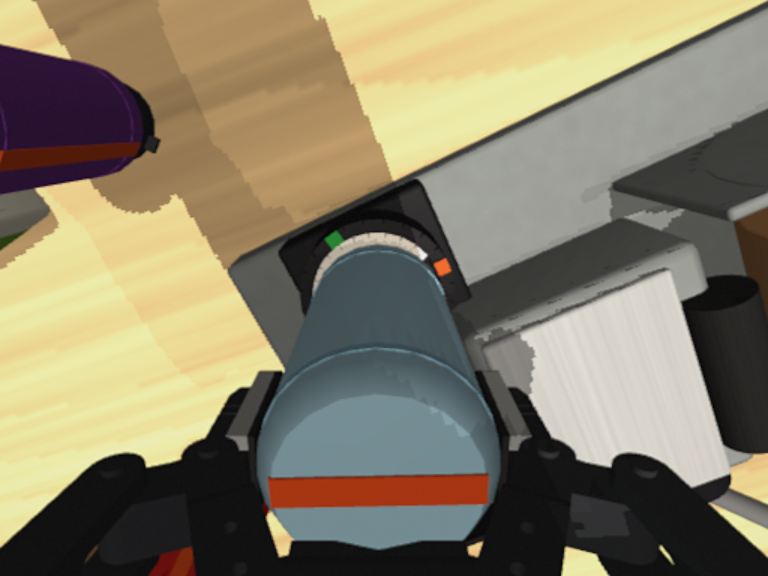

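Emit:
{"op": "apply_moves", "data": {
  "steps": [
    [[0.05,0,0.1],0.08],
    [[0.05,-0.02,0.1],0.16],
    [[0.05,-0.03,0.1],0.24],
    [[0.05,-0.05,0.1],0.32],
    [[0.05,-0.06,0.1],0.4],
    [[0.06,-0.07,0.1],0.48],
    [[0.07,-0.08,0.1],0.54],
    [[0.07,-0.08,0.1],0.54]
  ]
}}

```text
time: 10.38
tool_pos: [0.5586, 0.1284, 0.1853]
tool_rot: [3.132, 0.007, 2.267]
wrist_force: [-3.7, -0.3, 11.6]
gripper_width: 0.0588
```

```bash
python3 - <<'E'
from h import *
s=manip.read_state();print(s["tool_pos"],s["tool_rot"],s["wrist_force"],s["torque"])
E
```

```text
[0.55862064 0.12842389 0.18532461] [3.13237049 0.00675747 2.26706729] [-3.66401995 -0.32109932 11.56382301] [-0.18031237  1.1329579  -0.10831659]
```

Emit:
{"op": "apply_moves", "data": {
  "steps": [
    [[0,-0.01,0.08],0.05],
    [[0,-0.02,0.08],0.1],
    [[0,-0.02,0.08],0.14],
    [[0,-0.02,0.08],0.14]
  ]
}}

```text
time: 10.72
tool_pos: [0.5583, 0.1283, 0.1852]
tool_rot: [3.131, 0.006, 2.125]
wrist_force: [-4.5, 1.0, 11.3]
gripper_width: 0.0587
```

```bash
python3 - <<'E'
from h import *
s=manip.read_state();print(s["tool_pos"],s["tool_rot"],s["wrist_force"],s["torque"])
E
```

```text
[0.55830061 0.12831376 0.18518029] [3.13132625 0.00552455 2.12499026] [-4.52207355  0.9676103  11.27296326] [-0.03647974  1.32842195 -0.09584514]
```

Emit:
{"op": "apply_moves", "data": {
  "steps": [
    [[0.03,-0.01,0.08],0.03],
    [[0.03,-0.01,0.08],0.06],
    [[0.03,-0.01,0.08],0.09],
    [[0.03,-0.01,0.08],0.09]
  ]
}}

```text
time: 11.05
tool_pos: [0.5581, 0.1284, 0.1851]
tool_rot: [3.131, 0.005, 2.034]
wrist_force: [-3.3, -1.0, 11.3]
gripper_width: 0.0587
```

```bash
python3 - <<'E'
from h import *
s=manip.read_state();print(s["tool_pos"],s["tool_rot"],s["wrist_force"],s["torque"])
E
```

```text
[0.55805084 0.12836104 0.18510833] [3.13058001 0.00526797 2.03427683] [-3.33682458 -1.03584653 11.2817533 ] [-0.29746793  1.23283839  0.53725468]
```

Emit:
{"op": "apply_moves", "data": {
  "steps": [
    [[0,0,0.05],-0.03],
    [[0,0,-0.1],-0.03],
    [[0,0,-0.3],-0.03],
    [[0,0,-0.4],-0.03],
    [[0,0,-0.5],-0.03],
    [[0,0,-0.5],-0.03]
  ]
}}

```text
time: 11.55
tool_pos: [0.558, 0.1283, 0.1905]
tool_rot: [3.131, 0.006, 2.065]
wrist_force: [-2.3, -0.5, 6.9]
gripper_width: 0.0587
```

```bash
python3 - <<'E'
from h import *
s=manip.read_state();print(s["tool_pos"],s["tool_rot"],s["wrist_force"],s["torque"])
E
```

```text
[0.55796292 0.12830602 0.19046787] [3.13061896 0.00591835 2.06471935] [-2.31431237 -0.51831889  6.892142  ] [-0.0029814   0.8198241   0.02068608]
```

Emit:
{"op": "apply_moves", "data": {
  "steps": [
    [[0,0,-0.05],0],
    [[0,0,-0.1],0],
    [[0,0,-0.15],0],
    [[0,0,-0.15],0],
    [[0,0,-0.15],0]
  ]
}}

```text
time: 11.97
tool_pos: [0.5579, 0.1283, 0.1915]
tool_rot: [3.131, 0.006, 2.065]
wrist_force: [1.8, 0.9, -2.1]
gripper_width: 0.0591
```

```bash
python3 - <<'E'
from h import *
s=manip.read_state();print(s["tool_pos"],s["tool_rot"],s["wrist_force"],s["torque"])
E
```

```text
[0.55788091 0.12832522 0.19153409] [3.13101751 0.00563478 2.06477925] [ 1.75858522  0.91926711 -2.13619773] [0.2319133  0.08831226 0.05790134]
```

Emit:
{"op": "apply_moves", "data": {
  "steps": [
    [[0,0,0],0],
    [[0,0,0],0],
    [[0,0,0],0],
    [[0,0,0],0],
    [[0,0,0],0],
    [[0,0,0],0],
    [[0,0,0],0],
    [[0,0,0],0],
    [[0,0,0],0]
  ],
  "claw": 0
}}

```text
time: 12.72
tool_pos: [0.5579, 0.1283, 0.1915]
tool_rot: [3.131, 0.006, 2.065]
wrist_force: [-0.6, -1.1, 0.8]
gripper_width: 0.0852
```

Emit:
{"op": "apply_moves", "data": {
  "steps": [
    [[0,0,-1],0],
    [[0,0,-3],0],
    [[0,0,-6],0],
    [[0,0,-9],0],
    [[0,0,-12],0],
    [[0,0,-13],0],
    [[0,0,-13],0],
    [[0,0,-13],0]
  ]
}}

```text
time: 13.38
tool_pos: [0.5565, 0.1284, 0.322]
tool_rot: [3.13, 0.006, 2.065]
wrist_force: [-0.7, -0.1, -1.0]
gripper_width: 0.0851
```

```bash
python3 - <<'E'
from h import *
s=manip.read_state();print(s["time"],s["tool_pos"],s["wrist_force"])
C=cam("wrist");im=manip.read_camera("wrist");cv2.imwrite("pics/w5.png",cv2.resize(im,None,fx=1.5,fy=1.5))
print(proj("wrist",[.5568,.1292,.241],C)*1.5)
c=im.astype(int);m=((c[...,2]>120)&(c[...,0]<80)&(c[...,1]<100)).astype(np.uint8);n,l,st,ce=cv2.connectedComponentsWithStats(m)
for k in range(1,n):
    if st[k,4]>300: print(st[k],ce[k],back("wrist",ce[k],.241,C))
im=manip.read_camera("scene");cv2.imwrite("pics/s5.png",cv2.resize(im[100:280,170:410],None,fx=3.3,fy=3.3,interpolation=cv2.INTER_CUBIC))
im=manip.read_camera("top");cv2.imwrite("pics/t5.png",cv2.resize(im,None,fx=1.5,fy=1.5))
E
```

```text
13.3833 [0.55654219 0.12836284 0.32202935] [-0.66302493 -0.14512656 -1.03363631]
[377.44600984 303.59085238]
[ 399    0   90   37 1292] [443.14551084  14.33049536] [0.6018973  0.29082474 0.241     ]
[ 286  171   82   75 3556] [325.7291901  208.64623172] [0.60651543 0.15030425 0.241     ]
[219 196  70  13 717] [253.75034868 201.88702929] [0.55796053 0.1302586  0.241     ]
[ 55 212  49  17 356] [ 79.1741573 220.0758427] [0.45258292 0.05802846 0.241     ]
[ 259  313   47   40 1470] [281.92108844 332.82585034] [0.63345966 0.03994359 0.241     ]
```

View pics/w5.png

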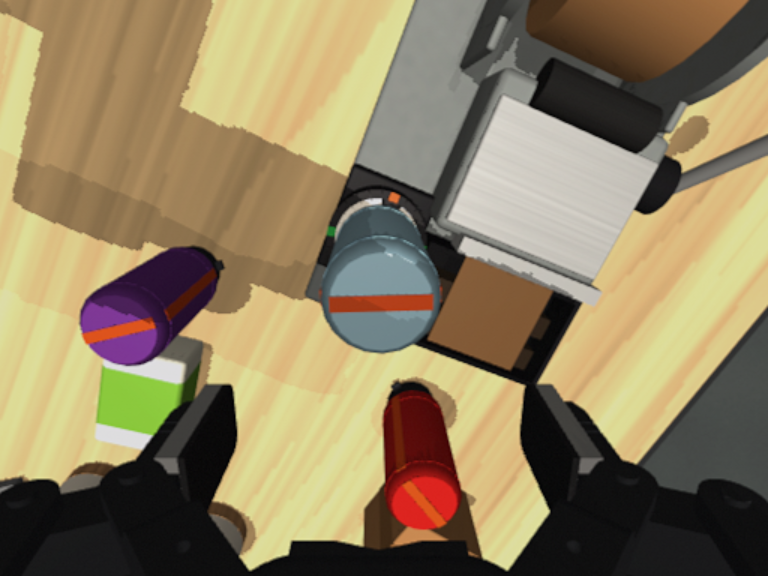

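View pics/s5.png

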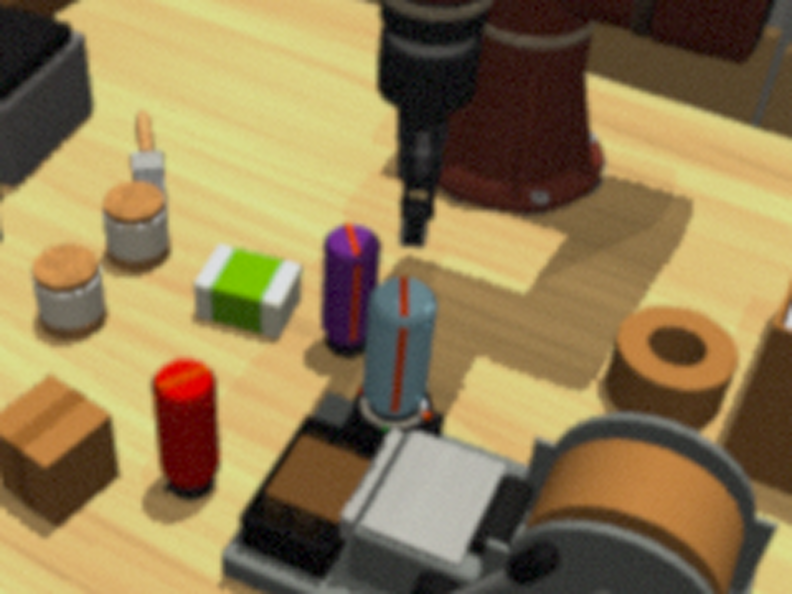

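View pics/t5.png

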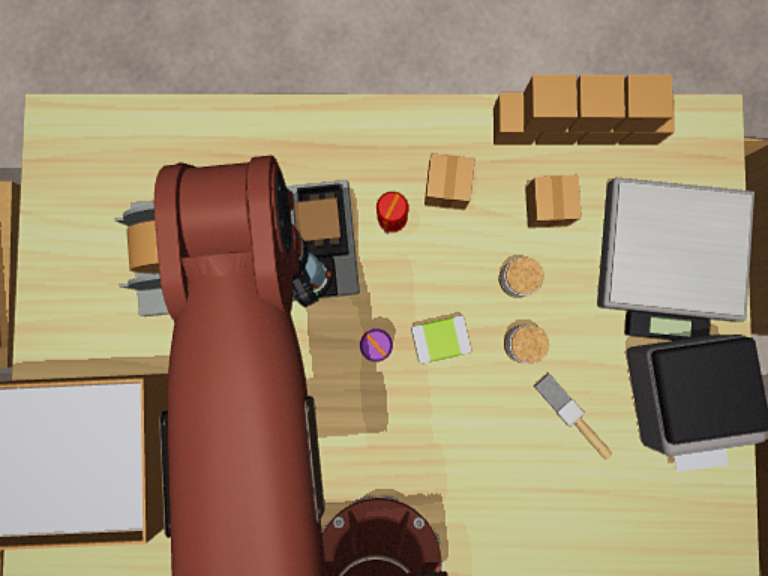

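```bash
python3 -c "
from cell import manip
print(manip.finish_job(), manip.read_state()['time'])"
```

```text
the job is handed in; nothing more can be done
the job is handed in; nothing more can be done
```

The water bottle is locked in the machine's socket, released and upright, and I handed the job in at about 13.5 s. The hand-in call gave no verdict and I could not read the valve directly, so the depths below come from the arm's height.

- **Which bottle:** three stood on the bench in the first top view: red (261,138), purple (251,230) and pale blue (288,172). I took the pale blue one.
- **Finding the gaps:** with the lugs resting on the lip (about 8 mm below the rim), I turned the bottle clockwise in small steps. The lugs dropped after about 16°, and the bottle then met the sprung valve about 11 to 12 mm down.
- **Locking:** I pushed down to about 20 to 21 mm below the rim against roughly 15 N. I then turned it about 85° clockwise until the torque jumped to 0.54 N m, backed off 2° and let it rise.
- **Held by the notches:** at about 14.9 mm below the rim the upward push changed from +6.9 N to -2.1 N, so the lugs were up against the notches.

**Last checks:**
- The fingers are open and 13 cm clear.
- The bottle's top is about 1.6 mm off the socket axis, which is under 1° of tilt.
- The listed bystanders look unmoved in the last pictures.
- No check failed. The largest wrist reading was about 12 N.

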